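# Set the length stop and butt the frame moulding against it

## Robot

A 7-joint arm with a two-finger parallel gripper is mounted at the origin on the work surface. World frame = base frame: x ahead of the robot, y to its left, z up, the work surface at z = 0. Lengths are in m, angles in rad, forces in N, time in s.
With the tool pointing down it reaches from about 0.425 to 0.875 m from the base axis. Payload 4.7 kg.
Tool frame: the origin (TCP) lies midway between the tips of the shut fingers; the grasp point (between the pads) lies 19 mm behind it; z points along the fingers, y is the direction in which the jaws open and shut (so a half turn about z gives the same grasp; the last joint's range is limited). The gripper opens to 87 mm and grips with 3 to 60 N. Pads are 19 mm wide; open, the fingers measure 117 mm over their backs; the gripper's body (75 mm by 190 mm) begins 51 mm behind the grasp point.
Start: joints at [1.342, 0.321, -0.07, 1.45, 0.023, 1.371, -0.057], TCP at [0.156, -0.631, 0.192] pointing down, gripper open.
Joint ranges: [-2.86, 2.86], [-0.3, 2.09], [-1.38, 1.24], [0.06, 2.45], [-1.56, 4.7], [0.09, 2.05], [-2.69, 2.69]. Speed limits (rad/s): [2.57, 2.57, 3.14, 3.14, 3.14, 3.14, 3.14].

## Interface

Orientations are given as a rotation vector (axis times angle).
In Python, from bench import get_state, eyes, job gives the robot as it stands. The module is installed in compiled form; this text tells all that it offers.
- The arm moves only by the shell command python3 -m jog 'ROWS' [FORCE]. ROWS is JSON, a list that holds one entry, the list of rows, each a list of 5 numbers: the opening, from 0 (shut) to 1 (fully open), then the shift along the tool's x, y, z in units of 40 mm (1.0 is 40 mm), then the turn about the tool's z in units of 5 degrees (1.0 is 5 degrees). In form: [[[jaw, dx, dy, dz, turn], ...]]. A call has 1 to 10 rows; each row shifts and turns the commanded pose from where the row before left it, along the tool's axes as they then stand; what a row does not reach is not made up. A row lasts 1/8 s, in which the tool goes at most 62.5 mm and 10.7 degrees, less where a joint would pass 70% of its speed; a pose out of reach is approached as far as the arm can. A call is refused whole if a number of a shift passes 1 or a number of a turn 1, either way. A call with a gripper value outside its range is refused whole. The fingers move at their own pace and stop on an object; FORCE is the grip in N (left out, the last holds). Time passes only in rows, so rows that do not move let the fingers close. It gives the time, the measured TCP pose, the force and the opening at its end, in the units of the state.
- get_state(): the state, without advancing time (a new reading comes with each control period).
- eyes.get_image(name): name is "side" or "top"; returns (picture, depth): 420x560x3 uint8, red, green, blue; 420x560 float32, m along the optical axis (not along the pixel's ray), 0 where there is no reading.
- eyes.camera_params(name): a dict with "camera_matrix" (3x3 intrinsics, pixels), "pose" (4x4, takes a point from camera to world coordinates). Camera axes: x right, y down, z forward; pixel columns grow to the right and rows downward; lengths in m; the calibration is good to about 2 mm. A picture is of the moment at which its call begins. camera_params takes no time and is no camera call.
- job.close_job(): hands the job in, once; it reports no verdict.
The state is a dict: "time": time; "joint_positions": joint angles; "qd": joint speeds; "joint_torque": joint torques, N m; "position": TCP position; "tool_rot": TCP orientation; "ft_force": force on the tool from outside, world axes, zero at the start; "torque": the same for the moment, N m; "grip_width": opening from 0.0 (shut) to 1.0 (fully open).
Only numpy, scipy, OpenCV 4.12 (cv2) and the standard library are available. Lean on these libraries where they do the work, as an engineer would, in place of code of your own. Each camera call takes 0.05 s, during which the arm holds its last target. There are 200 camera calls.

## Task

On the framing bench, flip the blue length stop forward over the fence, towards the robot, until it is fully down on the front side of the fence. Then push the stick of moulding to the left along the fence, by its right-hand end, until its left end butts against the blue stop and it lies snug along the fence. Push with the fingers only: leave the moulding where it is until the blue stop is down, do not lift it off the bed, leave the orange stop standing, and do not disturb the other things on the bench.

Things in the scene. Friction and masses are not known exactly. Their poses are not given: they have to be found in the camera images.
- fence: fixed fence: grey bed board (x -80 to 30, y -420 to 300 mm, top at z 12 mm) with an upright aluminium strip on it (x 0 to 18 mm, as long as the bed, top at z 48 mm). Origin at table height under the strip's front face, the face towards the robot; x points away from the robot across the fence, y along it to the left, z up. Yaw within 6 degrees of the world's
- blue_stop: fixed dark bracket of the blue flip stop on top of the fence, 48 mm along it, same axes as the fence. Origin on the arm's hinge axis (along y), mid-width, 60 mm above the table, 8 mm behind the fence's front face. Bracket and thumb knob reach 33 mm behind the origin (+x), at or below hinge height. Blue and orange may swap places, 90 to 160 mm apart, left of the moulding
- orange_stop: fixed bracket of the orange flip stop, same shape and frame as the blue one; its arm must stay standing
- blue_stop_arm (a joint): blue arm's angle, rad: 0 = leaning back (away from the robot) 25 degrees past vertical, 0.436 = upright, 2.007 = fully down: level, pointing towards the robot, at its end stop. Starts at 0 to 0.3. The hinge is stiff (0.08 N m friction, about 2 N at the tip): the arm stays where it is left, so it must be pushed all the way down. Its shape: see blue_stop_tip
- orange_stop_arm (a joint): angle of the orange arm in rad, same meaning and shape; starts at 0 to 0.3 and must stay standing
- blue_stop_tip (a point): middle of the free end of the blue arm, a bar 62 mm long from the hinge axis, 26 mm wide (y), 12 mm thick. A foot as wide, 12 to 55 mm from the axis, juts 45 mm from the bar's mid-line: down to 3 mm above the bed when the arm is down, forward to the robot while it stands (the bar's back is then free to push). A standing arm tops out below 135 mm
- blue_stop_butt (a point): fixed to the bracket, fence axes: 30 mm before the hinge axis (-x), 13 mm to its right (-y), 34 mm below it. Its plane y = 0 is the right-hand face of the blue stop when down, where the moulding's left end must come
- stick: loose stick of picture-frame moulding, brown wood with a thin brass line, 40 (x) by 300 (y) by 28 mm high, 0.15 to 0.3 kg, lying on the bed along the fence's front, 1 to 3 mm from it. Origin at the centre of its underside; y along the stick to the left, z up. Full height only over the 26 mm next to the fence; the front 14 mm is 17 mm high
- stick_mid (a point): centre of the stick, 14 mm above its underside, same axes
- stick_left_end (a point): centre of the stick's left end face, 14 mm above its underside, same axes; 55 to 290 mm short of the blue stop at the start
- stick_right_end (a point): centre of the stick's right end face, 14 mm above its underside, same axes; the face to push on
- hammer: loose claw hammer lying behind the fence, a bystander; origin on its underside at table height
- glue: loose white glue bottle, 52 mm across and 130 mm tall, behind the fence, a bystander; origin at its foot
- primer: loose tin, 72 mm across and 85 mm tall, before the fence at the right, a bystander; origin at its foot
- tape: loose roll of blue tape, 96 mm across and 24 mm high, left of the fence, a bystander; origin at its underside
- brush: loose paint brush lying before the fence at the left, a bystander; origin on its underside
- offcut: loose offcut of the same moulding, 40 x 85 x 28 mm, front left, a bystander; origin at its underside

How it is judged:
On the way, in this order (a step that is already met when the one before it is completed fails the run):
1. the blue stop is fully down while the moulding is still where it was (value of joint blue_stop_arm above 1.94 rad and distance of stick_mid from where it was at the start of the episode below 0.02 m), for 0.1 s.
2. the moulding's left end is against the blue stop (value of joint blue_stop_arm above 1.94 rad and y of stick_left_end in the frame of blue_stop_butt between -0.004 and 0.004 m), for 0.1 s.
At the end, for the whole second after the job is handed in: the blue arm is within 0.067 rad of fully down (joint above 1.94); the stick's left end is within 4 mm of the blue stop's face; both ends of the stick are within 6 mm of the fence's front face; the stick lies flat on the bed at rest; the orange arm still stands (joint below 0.6) (all of step 2 and x of stick_left_end in the frame of fence between -0.026 and -0.012 m and x of stick_right_end in the frame of fence between -0.026 and -0.012 m and angle between stick_mid's own z axis and vertical below 0.1 rad and height (world z) of stick_mid below 0.032 m and value of joint orange_stop_arm below 0.6 rad and linear speed of stick below 0.01 m/s); the robot touches nothing.
It fails at once if the moulding is lifted or tipped off the bed (more than 10 mm or 0.25 rad) (height (world z) of stick_mid above 0.036 m or angle between stick_mid's own z axis and vertical above 0.25 rad).
It fails at once if the orange stop is flipped (joint above 0.6) (value of joint orange_stop_arm above 0.6 rad).
It fails at once if a bystander is moved by more than 30 mm (distance of any of hammer, glue, primer, tape, brush, offcut from where it was at the start of the episode above 0.03 m).
It also fails if it takes over 54 s, if anything falls off the work surface, if the arm or the gripper's body presses on something with over 40 N, if the wrist force passes 120 N, or if a joint passes its speed limit or range.

## Working session

There is one attempt and no reset: what is moved stays moved. The work goes in short steps, Python scripts to look and compute and a shell command to move; the robot and the scene stay as the last step left them, time stands still between calls to the robot, and variables do not carry over. Pictures are saved under pics/ and viewed, about 8 in all and at most 12, crops included, and the job is handed in when it is done.

```bash
mkdir -p pics
cat > h.py <<'E'
import numpy as np, cv2
from bench import get_state, eyes, job
from scipy.spatial.transform import Rotation as R
def look(n):
    im,d=eyes.get_image(n); p=eyes.camera_params(n); return im,d,np.array(p["camera_matrix"]),np.array(p["pose"])
def cloud(d,K,T):
    v,u=np.indices(d.shape); P=np.stack([(u-K[0,2])/K[0,0]*d,(v-K[1,2])/K[1,1]*d,d],-1)
    return P@T[:3,:3].T+T[:3,3]
def save(im,f): cv2.imwrite("pics/"+f,im[...,::-1])
E
python3 - <<'E'
from h import *
for n in("top","side"):
    im,d,K,T=look(n); save(im,n+"0.png"); np.savez("/tmp/%s0.npz"%n,im=im,d=d,K=K,T=T); print(n,K.round(1).tolist(),T.round(3).tolist())
s=get_state(); print(s["time"],s["position"],s["tool_rot"],R.from_rotvec(s["tool_rot"]).as_matrix().round(3).tolist())
E
```

```text
top [[407.6, 0.0, 277.4], [0.0, 407.6, 213.5], [0.0, 0.0, 1.0]] [[0.013, -0.995, 0.094, 0.394], [-1.0, -0.012, 0.012, 0.067], [-0.011, -0.094, -0.995, 1.346], [0.0, 0.0, 0.0, 1.0]]
side [[393.7, 0.0, 284.4], [0.0, 393.7, 211.4], [0.0, 0.0, 1.0]] [[-0.677, -0.445, 0.586, -0.02], [-0.735, 0.381, -0.56, 0.614], [0.026, -0.81, -0.586, 0.663], [0.0, 0.0, 0.0, 1.0]]
0.1 [ 0.15603649 -0.63040707  0.19104372] [-3.11673439e+00 -3.80155023e-01  5.00264916e-04] [[0.971, 0.24, -0.001], [0.24, -0.971, 0.002], [-0.0, -0.002, -1.0]]
```

View pics/top0.png

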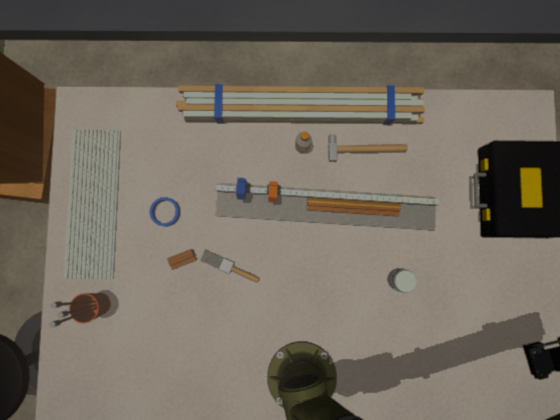

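View pics/side0.png

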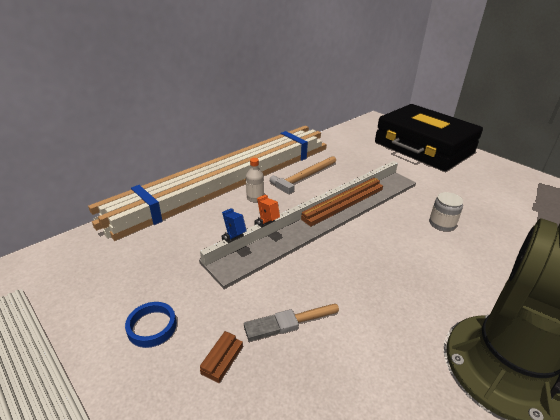

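Top view: blue stop is at about (241,188) and orange at (273,190). The stick runs (308,205)–(399,210), the fence strip (217,187)–(437,201), the glue is at (304,142) and the primer at (403,281). The side view agrees, with the blue stop leftmost.

```bash
cat > meas.py <<'E'
from h import *
def ray(px,K,T,z):
    r=T[:3,:3]@np.linalg.inv(K)@np.array([px[0],px[1],1.]); return T[:3,3]+r*(z-T[2,3])/r[2]
E
python3 - <<'E'
from meas import *
D={n:np.load("/tmp/%s0.npz"%n) for n in("top","side")}
for n in D:
    im,d,K,T=[D[n][k] for k in("im","d","K","T")]; P=cloud(d,K,T); hsv=cv2.cvtColor(im,cv2.COLOR_RGB2HSV)
    x,y,z=P[...,0],P[...,1],P[...,2]
    area=(x>.4)&(x<.75)&(y>-.4)&(y<.3)&(d>0)
    H,S,V=hsv[...,0],hsv[...,1],hsv[...,2]
    for nm,m in {"blue":(H>105)&(H<130)&(S>120),"orange":(H<12)&(S>200)&(z>.05)&(V>150),"wood":(H<15)&(S>110)&(z<.047)&(z>.018)}.items():
        m=m&area
        k,lab,st,c=cv2.connectedComponentsWithStats(m.astype(np.uint8))
        for i in range(1,k):
            if st[i,4]>40:
                q=P[lab==i]; print(n,nm,st[i].tolist(),"min",np.percentile(q,2,0).round(3),"max",np.percentile(q,98,0).round(3))
                if nm=="wood":
                    w=(lab==i); r=cv2.minAreaRect(q[:,:2].astype(np.float32)*1000); print("  rect",r, cv2.boxPoints(r).round(0).tolist())
    if n=="top":
        # strip: bright, z~.048
        m=area&(z>.043)&(z<.053)&(S<60)
        k,lab,st,c=cv2.connectedComponentsWithStats(m.astype(np.uint8))
        m=m&(y<0.33)&(y>-.45)
        q=P[m]; q=q[:,:2]*1000
        l=cv2.fitLine(q.astype(np.float32),cv2.DIST_HUBER,0,.1,.1).ravel(); print("strip",l,len(q),q.min(0),q.max(0))
        r=cv2.minAreaRect(q.astype(np.float32));print(r)
        m=area&(z>.004)&(z<.018)&(S<60)
        k,lab,st,c=cv2.connectedComponentsWithStats(m.astype(np.uint8)); i=1+st[1:,4].argmax(); q=P[lab==i][:,:2]*1000
        r=cv2.minAreaRect(q.astype(np.float32)); print("bed",r,cv2.boxPoints(r).round(0).tolist())
        for a,b,zz,nm in((217,187,.048,"stripL"),(437,201,.048,"stripR"),(304,142,.13,"glue"),(403,281,.085,"primer")): print(nm,ray((a,b),K,T,zz).round(3))
E
```

```text
top blue [237, 179, 8, 15, 107] min [0.57  0.184 0.112] max [0.615 0.206 0.127]
top wood [308, 198, 92, 8, 172] min [ 0.552 -0.303  0.033] max [ 0.569 -0.022  0.044]
  rect ((561.2089233398438, -161.90914916992188), (294.6246337890625, 7.437357425689697), 86.884521484375) [[549.0, -309.0], [557.0, -309.0], [573.0, -15.0], [566.0, -15.0]]
top wood [307, 203, 93, 13, 602] min [ 0.521 -0.304  0.024] max [ 0.55  -0.019  0.044]
  rect ((535.2264404296875, -160.13436889648438), (295.86614990234375, 21.56414794921875), 86.98341369628906) [[517.0, -307.0], [538.0, -308.0], [554.0, -13.0], [532.0, -12.0]]
strip [ 5.5074662e-02  9.9848223e-01  5.7981720e+02 -9.1035660e+01] 1023 [ 555.0896279  -398.84195474] [738.58603675 282.60666339]
((653.9169921875, -62.285369873046875), (682.7214965820312, 164.4949951171875), 86.87808227539062)
bed ((530.5146484375, -55.646453857421875), (692.7913818359375, 85.90770721435547), 86.84368896484375) [[469.0, -399.0], [554.0, -404.0], [592.0, 288.0], [507.0, 293.0]]
stripL [0.6   0.279 0.048]
stripR [ 0.563 -0.426  0.048]
glue [0.729 0.004 0.13 ]
primer [ 0.311 -0.303  0.085]
side blue [222, 209, 24, 30, 460] min [0.557 0.184 0.06 ] max [0.613 0.209 0.127]
side orange [257, 195, 22, 26, 218] min [0.549 0.087 0.089] max [0.605 0.11  0.126]
side wood [301, 178, 82, 48, 1165] min [ 0.518 -0.301  0.019] max [ 0.567 -0.013  0.044]
  rect ((544.8179321289062, -162.3675079345703), (302.5259094238281, 47.07415771484375), 86.96013641357422) [[513.0, -312.0], [560.0, -315.0], [576.0, -13.0], [529.0, -10.0]]
```

```bash
python3 -m jog '[[[0,0,0,-0.2,-1],[0,0,0,-0.2,-1],[0,0,0,-0.2,-1],[0,0,0,-0.2,-1],[0,0,0,-0.2,-1],[0,0,0,-0.2,-1],[0,0,0,-0.2,-1],[0,0,0,-0.2,-1],[0,0,0,-0.2,-1],[0,0,0,-0.2,-1]]]' 20
python3 -m jog '[[[0,0,0,0,-1],[0,0,0,0,-1],[0,0,0,0,-1],[0,0,0,0,-1],[0,0,0,0,-0.6],[0,0,0,0,0]]]'
cat >> meas.py <<'E'
FY=np.array([.0545,.9985,0]);FX=np.array([.9985,-.0545,0])
def go(t):
    s=get_state(); p=np.array(s["position"]);M=R.from_rotvec(s["tool_rot"]).as_matrix()
    print("t",s["time"],"pos",p.round(4),"yaw",np.degrees(np.arctan2(M[1,0],M[0,0])).round(2),"F",np.round(s["ft_force"],1),"tool shift/40mm to",t,(M.T@(np.array(t)-p)/.04).round(2))
E
python3 -c "
from meas import *
go([.665,.196,.2])"
```

```text
time: 1.35
position: [0.1562, -0.6307, 0.2717]
tool_rot: [-2.662, -1.666, -0.0]
ft_force: [-1.0, 0.4, 0.0]
grip_width: 0.021
time: 2.1
position: [0.1561, -0.6307, 0.2715]
tool_rot: [-2.281, -2.159, -0.001]
ft_force: [-0.0, -0.3, -0.1]
grip_width: 0.01
t 2.1 pos [ 0.1561 -0.6307  0.2715] yaw 86.87 F [-0.  -0.3 -0.1] tool shift/40mm to [0.665, 0.196, 0.2] [21.33 11.58  1.8 ]
```

```bash
python3 -m jog '[[[0,0.9,0.5,0,0],[0,0.9,0.5,0,0],[0,0.9,0.5,0,0],[0,0.9,0.5,0,0],[0,0.9,0.5,0,0],[0,0.9,0.5,0,0],[0,0.9,0.5,0,0],[0,0.9,0.5,0,0],[0,0.9,0.5,0,0],[0,0.9,0.5,0,0]]]'
python3 -m jog '[[[0,0.9,0.5,0,0],[0,0.9,0.5,0,0],[0,0.9,0.5,0,0],[0,0.9,0.5,0,0],[0,0.9,0.5,0,0],[0,0.9,0.5,0,0],[0,0.9,0.5,0,0],[0,0.9,0.5,0,0],[0,0.9,0.5,0,0],[0,0.9,0.5,0,0]]]'
python3 -m jog '[[[0,0.9,0.5,0.4,0],[0,0.9,0.5,0.4,0],[0,0.9,0.5,0.4,0],[0,0.6,0.1,0.4,0],[0,0,0,0,0],[0,0,0,0,0]]]'
python3 - <<'E'
from meas import *
go([.675,.196,.1])
im,d,K,T=look("side"); P=cloud(d,K,T); np.savez("/tmp/s1.npz",im=im,d=d,K=K,T=T)
c=im[130:280,150:400]; save(cv2.resize(c,None,fx=3,fy=3,interpolation=cv2.INTER_CUBIC),"side1.png")
E
```

```text
time: 3.35
position: [0.3759, -0.2809, 0.272]
tool_rot: [2.282, 2.159, -0.0]
ft_force: [-0.6, 0.7, 0.4]
grip_width: 0.007
time: 4.6
position: [0.5951, 0.0672, 0.2718]
tool_rot: [2.283, 2.159, -0.001]
ft_force: [1.2, -0.0, 0.3]
grip_width: 0.005
time: 5.35
position: [0.6657, 0.1937, 0.2084]
tool_rot: [2.281, 2.158, -0.001]
ft_force: [0.2, 0.1, -0.0]
grip_width: 0.006
t 5.35 pos [0.6657 0.1937 0.2084] yaw 86.83 F [ 0.2  0.1 -0. ] tool shift/40mm to [0.675, 0.196, 0.1] [0.07 0.23 2.71]
```

View pics/side1.png

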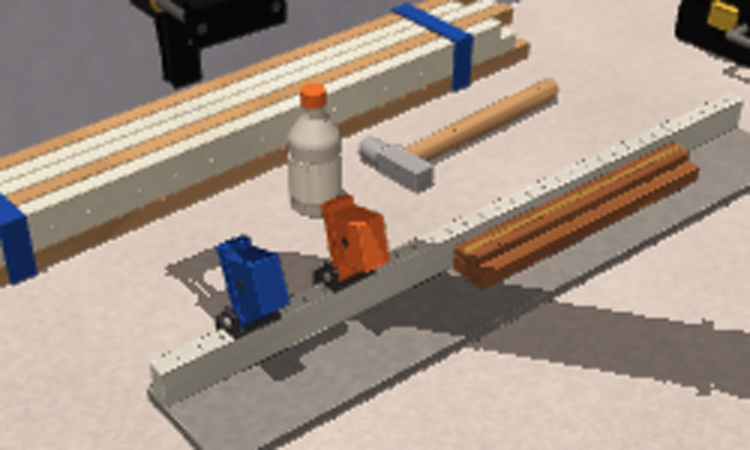

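Blue arm at about (250,280) in the crop is leaning back and the space behind it is clear. The orange arm is at about (357,240), the stick is unmoved, and the gripper is up and behind at (180,50). Next I lower behind the arm and push forward.

```bash
python3 -m jog '[[[0,0.07,0.2,0.5,0],[0,0,0,0.7,0],[0,0,0,0.7,0],[0,0,0,0.8,0],[0,0,0,0,0],[0,0,0,0,0]]]'
python3 -m jog '[[[0,0,-0.4,0,0],[0,0,-0.4,0,0],[0,0,-0.4,0,0],[0,0,-0.4,0,0],[0,0,-0.4,0,0],[0,0,0,0,0]]]'
python3 -c "
from meas import *
go([.593,.197,.1])"
```

```text
time: 6.15
position: [0.6744, 0.197, 0.1009]
tool_rot: [2.281, 2.16, 0.002]
ft_force: [0.1, 0.1, 0.2]
grip_width: 0.008
time: 6.9
position: [0.5941, 0.2023, 0.102]
tool_rot: [2.278, 2.161, 0.003]
ft_force: [0.1, -0.5, 0.4]
grip_width: 0.003
t 6.9 pos [0.5941 0.2023 0.102 ] yaw 86.98 F [ 0.1 -0.5  0.4] tool shift/40mm to [0.593, 0.197, 0.1] [-0.13 -0.02  0.05]
```

```bash
python3 -m jog '[[[0,-0.13,-0.25,0.15,0],[0,0,-0.28,0.22,0],[0,0,-0.15,0.25,0],[0,0,-0.08,0.28,0],[0,0,0,0,0]]]'
python3 - <<'E'
from meas import *
go([.564,.198,.064])
im,d,K,T=look("side"); c=im[130:280,150:400]; save(cv2.resize(c,None,fx=3,fy=3,interpolation=cv2.INTER_CUBIC),"side2.png")
E
```

```text
time: 7.52
position: [0.5413, 0.1999, 0.0661]
tool_rot: [-2.26, -2.154, 0.055]
ft_force: [-54.8, -7.4, 45.6]
grip_width: 0.0
t 7.525 pos [0.5413 0.1999 0.0661] yaw 87.28 F [-54.8  -7.4  45.6] tool shift/40mm to [0.564, 0.198, 0.064] [-0.02  0.57  0.03]
```

View pics/side2.png

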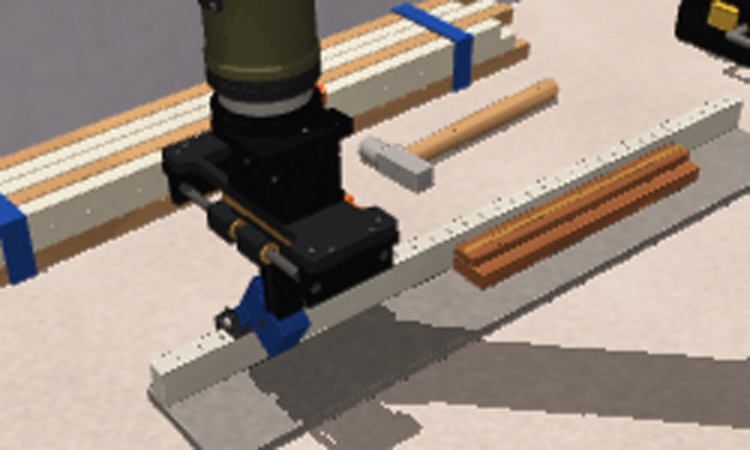

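The blue arm is only part-way down, seen at (235–310, 280–355) in the crop. The finger at (285,290) is pressing hard with an odd force direction, so I'll work out the geometry before pushing on.

```bash
cat >> meas.py <<'E'
def blue(n,name=None):
    im,d,K,T=look(n); P=cloud(d,K,T); hsv=cv2.cvtColor(im,cv2.COLOR_RGB2HSV)
    H,S,V=hsv[...,0],hsv[...,1],hsv[...,2]
    m=(H>105)&(H<130)&(S>120)&(abs(P[...,0]-.57)<.09)&(abs(P[...,1]-.2)<.05)&(d>0)
    b=(abs(P[...,0]-.56)<.09)&(abs(P[...,1]-.2)<.06)&(V<60)&(P[...,2]>.055)&(d>0)&~m
    for nm,mm in(("blue",m),("dark",b)):
        q=(P[mm]-[.593,.196,.06]); q=np.stack([q@FX,q@FY,q[:,2]],1)*1000
        print(n,nm,len(q)); 
        for lo in range(-60,100,8):
            s=q[(q[:,2]>=lo)&(q[:,2]<lo+8)]
            if len(s)>2: print("  z",lo,"n",len(s),"u",np.percentile(s[:,0],[3,97]).round(0),"v",np.percentile(s[:,1],[3,97]).round(0))
    if name: 
        v,u=np.where(m|b); c=im[max(v.min()-25,0):v.max()+25,max(u.min()-25,0):u.max()+25]; save(cv2.resize(c,None,fx=6,fy=6,interpolation=cv2.INTER_CUBIC)[:600,:800],name)
E
python3 -c "
from meas import *
blue('side','b1.png'); blue('top')"
```

```text
side blue 298
  z -12 n 6 u [-47.  -4.] v [-1. 11.]
  z -4 n 26 u [-52.  -4.] v [-7. 12.]
  z 4 n 44 u [-56.   1.] v [-9. 12.]
  z 12 n 42 u [-60.  -4.] v [-8. 12.]
  z 20 n 66 u [-66. -10.] v [-10.  11.]
  z 28 n 57 u [-61. -15.] v [-13.  12.]
  z 36 n 30 u [-61. -19.] v [-3. 12.]
  z 44 n 18 u [-43. -23.] v [ 7. 12.]
  z 52 n 7 u [-43. -26.] v [ 6. 12.]
side dark 7854
  z -12 n 4 u [-9. -4.] v [14. 19.]
  z -4 n 10 u [-8. 12.] v [10. 19.]
  z 4 n 13 u [-7.  6.] v [15. 19.]
  z 36 n 16 u [-62. -47.] v [-9. 12.]
  z 44 n 33 u [-62. -47.] v [-7. 12.]
  z 52 n 29 u [-62. -45.] v [-7. 12.]
  z 60 n 33 u [-63. -44.] v [-5. 13.]
  z 68 n 25 u [-65. -42.] v [-0. 13.]
  z 76 n 21 u [-65. -45.] v [ 1. 12.]
  z 84 n 8 u [-66. -56.] v [ 1. 13.]
top blue 0
top dark 14
```

View pics/b1.png

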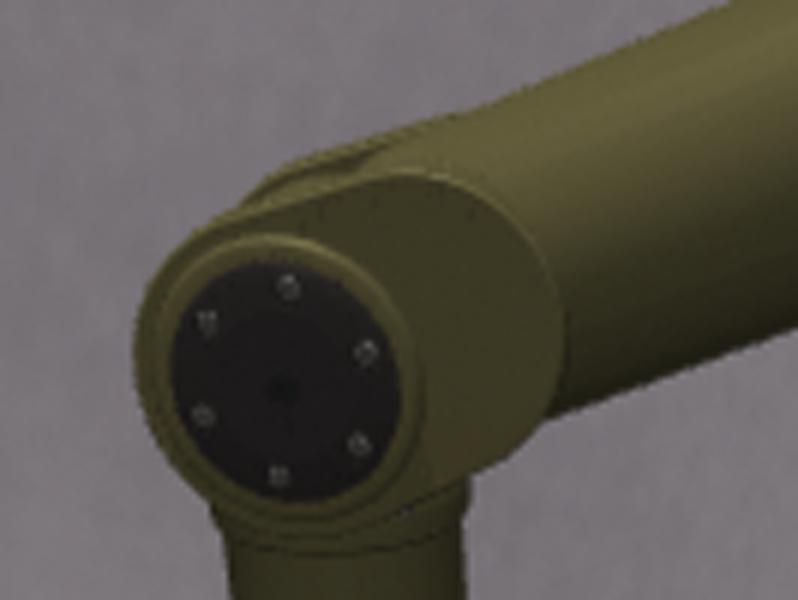

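The view was mis-cropped and showed only the robot's forearm. The numbers show the bar about 27° forward, with the finger ahead of the bar's tip and wedged on the foot. I'll relieve it towards the robot, lift clear, and look again.

```bash
python3 -m jog '[[[0,0,-0.3,0,0],[0,0,-0.3,-0.2,0],[0,0,0,-0.5,0],[0,0,0,-1,0],[0,0,0,-1,0],[0,0,0,0,0]]]'
python3 - <<'E'
from meas import *
go([.593,.196,.1]); blue('side'); 
im,d,K,T=look("side"); c=im[180:260,190:310]; save(cv2.resize(c,None,fx=5,fy=5,interpolation=cv2.INTER_CUBIC),"side3.png")
E
```

```text
time: 8.43
position: [0.5428, 0.2, 0.1769]
tool_rot: [2.279, 2.156, 0.012]
ft_force: [0.3, -0.4, -0.7]
grip_width: 0.007
t 8.425 pos [0.5428 0.2    0.1769] yaw 86.82 F [ 0.3 -0.4 -0.7] tool shift/40mm to [0.593, 0.196, 0.1] [-0.04  1.24  1.93]
side blue 418
  z -12 n 10 u [-48. -15.] v [-1. 11.]
  z -4 n 32 u [-54.  -5.] v [-8. 12.]
  z 4 n 41 u [-59.   3.] v [-5. 12.]
  z 12 n 41 u [-64.  -6.] v [ 1. 12.]
  z 20 n 85 u [-67. -11.] v [-13.  12.]
  z 28 n 83 u [-58. -17.] v [-12.  12.]
  z 36 n 67 u [-47. -24.] v [-13.  11.]
  z 44 n 34 u [-38. -27.] v [-11.  12.]
  z 52 n 24 u [-36. -29.] v [-12.  11.]
side dark 8017
  z -12 n 3 u [-6.  7.] v [10. 20.]
  z -4 n 6 u [-7. -2.] v [15. 18.]
  z 4 n 8 u [-7.  6.] v [15. 19.]
```

View pics/side3.png

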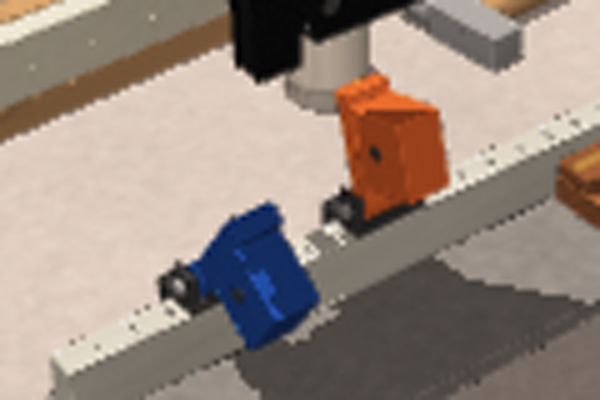

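The blue arm is about 30° past upright at (250,270) in the crop, and orange is untouched at (395,150). I suspect the real fingertip sits higher than the reported TCP, so I'll check that in the depth image.

Run:
```python
from meas import *
for n in("side",):
    im,d,K,T=look(n); P=cloud(d,K,T); V=im.max(2)
    m=(abs(P[...,0]-.543)<.12)&(abs(P[...,1]-.2)<.1)&(P[...,2]>.135)&(d>0)
    q=P[m]-[.5428,.2,.1769]; q=np.stack([q@FX,q@FY,q[:,2]],1)*1000
    for lo in range(-45,130,8):
        s=q[(q[:,2]>=lo)&(q[:,2]<lo+8)]
        if len(s): print("z",lo,len(s),"u",np.percentile(s[:,0],[0,3,97,100]).round(0),"v",np.percentile(s[:,1],[3,97]).round(0))
    ct=T[:3,:3].T@(np.array([.5428,.2,.1769])-T[:3,3]); px=K@ct/ct[2]; print("TCP pixel",px[:2])
    c=im[100:240,170:330].copy(); cv2.drawMarker(c,(int(px[0])-170,int(px[1])-100),(0,255,0),0,6); save(cv2.resize(c,None,fx=4,fy=4,interpolation=cv2.INTER_CUBIC),"tip.png")
```

```text
z 27 40 u [-14. -13.   6.   6.] v [-13.   9.]
z 35 42 u [-14. -13.   5.   6.] v [-11.   9.]
z 43 44 u [-14. -14.   4.   6.] v [-12.   9.]
z 51 42 u [-15. -15.   4.   5.] v [-11.  10.]
z 59 42 u [-17. -16.   7.   7.] v [-11.   9.]
z 67 41 u [-18. -17.   9.  10.] v [-4.  9.]
z 75 22 u [-20. -20.  -2.   1.] v [-2. 10.]
z 83 6 u [-21. -21. -14. -14.] v [-5. 10.]
z 91 23 u [-90. -90.  78.  78.] v [-34.  31.]
z 99 222 u [-91. -91.  78.  82.] v [-35.  36.]
z 107 324 u [-92. -91.  78.  82.] v [-32.  36.]
z 115 364 u [-97. -95.  77.  87.] v [-20.  36.]
z 123 205 u [-98. -97.  81.  87.] v [-34.  35.]
TCP pixel [242.657661   204.44198782]
```

View pics/tip.png

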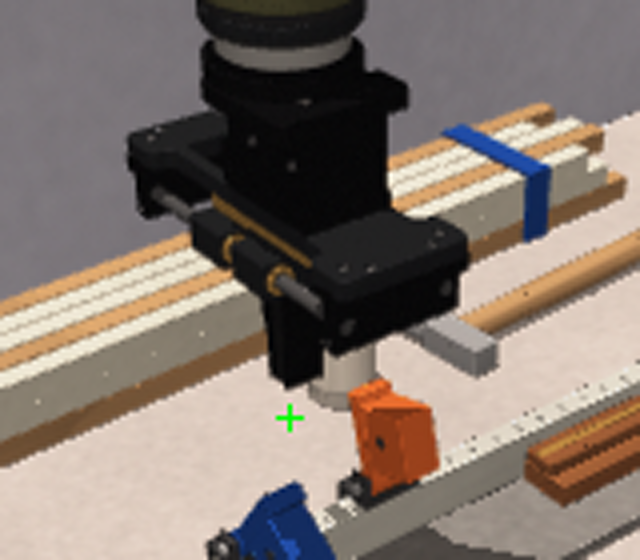

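Confirmed: the true fingertips are about 27 mm above the reported TCP, whose green cross at (290,418) sits well below the tip at (290,385). My first sweep therefore passed over the bar. I'll allow for the 27 mm from here and redo it from behind.

```bash
python3 -m jog '[[[0,0,0.6,0,0],[0,0,0.6,0,0],[0,0,0.55,0,0],[0,0,0,0.6,0],[0,0,0,0.7,0],[0,0,0,0.7,0],[0,0,0,0.6,0],[0,0,0,0,0]]]'
python3 -m jog '[[[0,0,-0.3,0,0],[0,0,-0.3,0,0],[0,0,-0.2,0.12,0],[0,0,-0.2,0.2,0]]]'
python3 -c "
from meas import *
blue('side'); go([.563,.198,.036])"
```

```text
time: 9.57
position: [0.607, 0.1941, 0.0648]
tool_rot: [-2.279, -2.159, 0.008]
ft_force: [-0.3, 0.2, 1.2]
grip_width: 0.008
time: 10.07
position: [0.5692, 0.1981, 0.056]
tool_rot: [2.279, 2.16, 0.003]
ft_force: [1.5, 1.4, -0.1]
grip_width: 0.009
side blue 419
  z -28 n 7 u [-44. -32.] v [11. 11.]
  z -20 n 15 u [-57. -29.] v [ 9. 12.]
  z -12 n 61 u [-68. -20.] v [-11.  12.]
  z -4 n 63 u [-65.  -7.] v [-12.  11.]
  z 4 n 87 u [-61.   4.] v [-12.  12.]
  z 12 n 67 u [-56.  -7.] v [-12.  12.]
  z 20 n 33 u [-54. -23.] v [-12.  11.]
  z 28 n 75 u [-55. -31.] v [-12.  11.]
  z 36 n 8 u [-51. -48.] v [-12.  10.]
side dark 8384
  z -12 n 4 u [-8. 11.] v [ 8. 21.]
  z -4 n 11 u [-38.  -3.] v [11. 19.]
  z 4 n 14 u [-9.  7.] v [15. 19.]
  z 28 n 19 u [-35. -18.] v [-7. 10.]
  z 36 n 33 u [-35. -16.] v [-8. 11.]
  z 44 n 30 u [-35. -17.] v [-7. 11.]
  z 52 n 26 u [-36. -18.] v [-5. 11.]
  z 60 n 23 u [-38. -16.] v [ 1. 11.]
  z 68 n 15 u [-40. -22.] v [ 6. 12.]
  z 76 n 4 u [-41. -33.] v [ 2. 11.]
  z 92 n 18 u [-112.   -0.] v [-24.  31.]
t 10.125 pos [0.5672 0.1978 0.0543] yaw 86.97 F [-0.7  0.4 -0.8] tool shift/40mm to [0.563, 0.198, 0.036] [-0.   -0.1   0.46]
```

```bash
python3 -m jog '[[[0,0,-0.15,0.13,0],[0,0,-0.1,0.2,0],[0,0,0,0.15,0],[0,0,0,0,0]]]'
python3 -m jog '[[[0,0,0,0.1,0],[0,0,0,0,0]]]'
python3 -c "
from meas import *
blue('side'); go([.563,.198,.036])"
```

```text
time: 10.62
position: [0.5584, 0.1981, 0.0359]
tool_rot: [-2.28, -2.16, 0.003]
ft_force: [-2.0, -1.1, 4.9]
grip_width: 0.004
time: 10.88
position: [0.5585, 0.1981, 0.0356]
tool_rot: [2.279, 2.16, -0.005]
ft_force: [-11.3, -4.6, 28.6]
grip_width: 0.006
side blue 389
  z -44 n 39 u [-55. -13.] v [-13.  12.]
  z -36 n 44 u [-55. -16.] v [-14.  11.]
  z -28 n 44 u [-55. -14.] v [-11.  12.]
  z -20 n 46 u [-54. -20.] v [-12.  12.]
  z -12 n 32 u [-59.  -6.] v [-0. 12.]
  z -4 n 55 u [-62.  -6.] v [-11.  12.]
  z 4 n 124 u [-61.   5.] v [-11.  12.]
  z 20 n 3 u [-27. -25.] v [ 9. 10.]
side dark 7712
  z -12 n 4 u [-8. 13.] v [14. 19.]
  z -4 n 7 u [-8. -2.] v [15. 19.]
  z 4 n 21 u [-43.   6.] v [-6. 19.]
  z 12 n 27 u [-45. -29.] v [-7. 10.]
  z 20 n 32 u [-45. -31.] v [-8. 11.]
  z 28 n 27 u [-46. -28.] v [-6. 10.]
  z 36 n 18 u [-48. -27.] v [-2. 11.]
  z 44 n 17 u [-49. -31.] v [ 5. 11.]
  z 52 n 5 u [-50. -41.] v [ 8. 10.]
  z 76 n 93 u [-122.   45.] v [-28.  37.]
  z 84 n 160 u [-122.   46.] v [-24.  38.]
  z 92 n 179 u [-122.   46.] v [-18.  38.]
t 10.925 pos [0.5585 0.1982 0.0356] yaw 86.92 F [-10.1  -4.7  28.7] tool shift/40mm to [0.563, 0.198, 0.036] [ 0.    0.11 -0.01]
```

Blue arm is hard against its end stop: 28 N for no motion, foot vertical and bar level. Now to the right-hand end of the stick.

```bash
python3 -m jog '[[[0,0,0,-0.4,0],[0,0,0,-1,0],[0,0,0,-1,0],[0,0,0,-1,0],[0,-0.8,0.2,-0.6,0],[0,-1,0,0,0],[0,-1,0,0,0],[0,-1,0,0,0],[0,-1,0,0,0],[0,-1,0,0,0]]]'
python3 -m jog '[[[0,-1,0,0,0],[0,-1,0,0,0],[0,-1,0,0,0],[0,-1,0,0,0],[0,-1,0,0,0],[0,-1,0,0,0],[0,-1,0,0,0],[0,-0.8,0,0,0],[0,0,0,0,0],[0,0,0,0,0]]]'
cat >> meas.py <<'E'
O=np.array([.593,.196,.06])
def stick(n):
    im,d,K,T=look(n); P=cloud(d,K,T); hsv=cv2.cvtColor(im,cv2.COLOR_RGB2HSV); H,S,V=[hsv[...,i] for i in range(3)]
    q=P-O; u=(q@FX)*1e3; v=(q@FY)*1e3; z=P[...,2]*1e3
    m=(H<20)&(S>95)&(z>18)&(z<48)&(u>-70)&(u<-3)&(v<0)&(v>-600)&(d>0)
    k,lab,st,c=cv2.connectedComponentsWithStats(cv2.morphologyEx(m.astype(np.uint8),cv2.MORPH_CLOSE,np.ones((3,3))))
    i=1+st[1:,4].argmax(); m=m&(lab==i); U,W,Z=u[m],v[m],z[m]
    print(n,m.sum(),"u",np.percentile(U,[1,99]).round(1),"v",np.percentile(W,[0,1,99,100]).round(1),"z",np.percentile(Z,[1,99]).round(1))
    for a in(0,1):  # front/back edges near each end
        s=(W<W.min()+60) if a==0 else (W>W.max()-60); print("  end","RL"[a],"u",np.percentile(U[s],[2,98]).round(1))
    s=get_state(); p=np.array(s["position"])-O; print("TCP u,v,z",(p@FX*1e3).round(1),(p@FY*1e3).round(1),(s["position"][2]*1e3).round(1),"F",np.round(s["ft_force"],1),"t",s["time"])
E
python3 -c "
from meas import *
stick('top');stick('side');blue('side')"
```

```text
time: 12.18
position: [0.5541, -0.0353, 0.1916]
tool_rot: [-2.28, -2.16, 0.001]
ft_force: [0.7, 0.1, 0.3]
grip_width: 0.005
time: 13.42
position: [0.538, -0.3443, 0.1915]
tool_rot: [-2.278, -2.161, -0.001]
ft_force: [-0.4, 0.4, 0.7]
grip_width: 0.009
top 1112 u [-48.6  -8.9] v [-509.7 -505.6 -212.3 -209.7] z [22.4 44.4]
  end R u [-48.2  -9.4]
  end L u [-47.7  -9.9]
TCP u,v,z -25.3 -541.9 191.8 F [0.3 0.5 0.9] t 13.475
side 1304 u [-51.  -7.] v [-511.6 -506.7 -210.9 -210.1] z [18.8 44.2]
  end R u [-50.8  -7.9]
  end L u [-50.  -10.9]
TCP u,v,z -25.2 -541.8 192.0 F [0.2 0.9 0.3] t 13.525
side blue 482
  z -44 n 34 u [-56. -17.] v [-13.  12.]
  z -36 n 42 u [-55. -15.] v [-11.  11.]
  z -28 n 45 u [-56. -15.] v [-11.  12.]
  z -20 n 46 u [-56. -17.] v [-10.  12.]
  z -12 n 26 u [-54. -17.] v [-7. 12.]
  z -4 n 58 u [-61.  -7.] v [-11.  12.]
  z 4 n 231 u [-61.   3.] v [-14.  11.]
side dark 28
  z -4 n 10 u [-7. 11.] v [-19.  19.]
  z 4 n 16 u [-8.  5.] v [-19.  19.]
```

```bash
python3 -m jog '[[[0,0,0,0.9,0],[0,0,0,0.9,0],[0,0,0,0.9,0],[0,0,0,0.9,0],[0,0,0,0.8,0],[0,0,0,0.3,0],[0,0,0,0.2,0],[0,0,0,0,0]]]'
python3 - <<'E'
from meas import *
stick('top')
im,d,K,T=look("side"); c=im[110:260,230:430]; save(cv2.resize(c,None,fx=4,fy=4,interpolation=cv2.INTER_CUBIC),"push0.png")
E
```

```text
time: 14.58
position: [0.5382, -0.3455, -0.0033]
tool_rot: [2.28, 2.161, 0.0]
ft_force: [1.0, 0.0, 1.3]
grip_width: 0.005
top 1100 u [-48.5  -6.8] v [-510.3 -505.5 -212.2 -209.5] z [22.2 44.7]
  end R u [-48.4  -9. ]
  end L u [-48.   -9.7]
TCP u,v,z -24.9 -543.9 -2.9 F [-0.  -0.   0.8] t 14.625
```

View pics/push0.png

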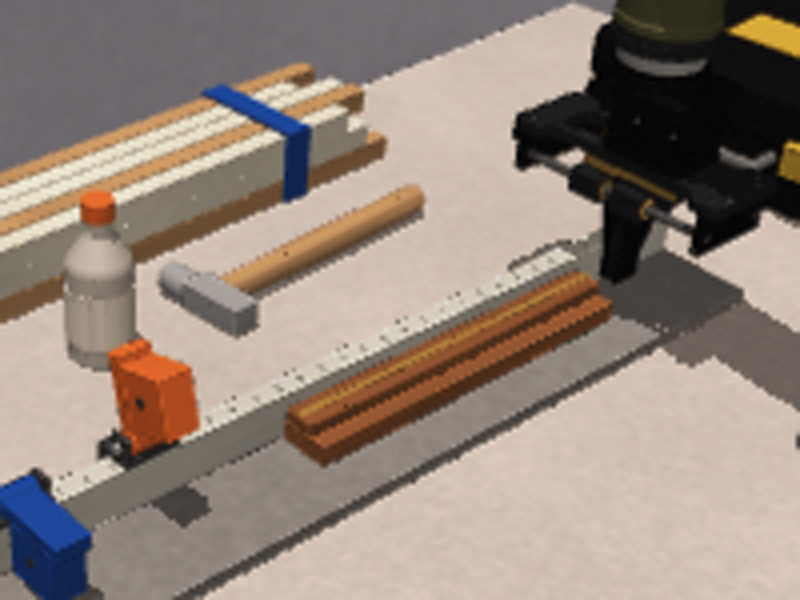

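Blue is down at (45,530), orange is standing at (150,400), and the stick is still at its start. The finger is behind its right end at (620,270), so I push left.

```bash
python3 -m jog '[[[0,0.4,0,0,0],[0,0.4,0,0,0],[0,0.4,0,0,0],[0,0.4,0,0,0],[0,0.4,0,0,0],[0,0.4,0,0,0],[0,0.4,0,0,0],[0,0.4,0,0,0],[0,0.4,0,0,0],[0,0,0,0,0]]]'
python3 -c "
from meas import *
stick('top');stick('side')"
```

```text
time: 15.92
position: [0.5455, -0.1986, -0.0042]
tool_rot: [-2.276, -2.163, -0.001]
ft_force: [-0.2, 0.3, -0.2]
grip_width: 0.009
top 969 u [-49.4 -10.2] v [-373.4 -368.3  -90.4  -84. ] z [23.5 45.4]
  end R u [-48.7 -10.9]
  end L u [-49.3 -10.1]
TCP u,v,z -26.0 -397.9 -4.3 F [ 0.6  0.3 -0. ] t 15.975
side 1552 u [-52.1  -7.6] v [-392.1 -380.6  -84.8  -83.6] z [18.8 44. ]
  end R u [-51.3  -8.2]
  end L u [-51.5 -13.7]
TCP u,v,z -26.1 -398.9 -4.4 F [-0.4 -0.4  0.8] t 16.025
```

```bash
python3 -m jog '[[[0,0.3,0.01,0,0],[0,0.3,0.01,0,0],[0,0.3,0.01,0,0],[0,0.3,0.01,0,0],[0,0.3,0.01,0,0],[0,0.1,0,0,0],[0,0,0,0,0]]]'
python3 -c "
from meas import *
stick('top');stick('side')"
```

```text
time: 16.9
position: [0.5512, -0.1374, -0.0039]
tool_rot: [2.28, 2.161, 0.0]
ft_force: [-0.0, 0.2, -0.4]
grip_width: 0.007
top 924 u [-47.2  -8.7] v [-309.2 -303.4  -25.6  -23.6] z [23. 45.]
  end R u [-46.3  -9.3]
  end L u [-47.1  -9.3]
TCP u,v,z -23.6 -335.7 -3.9 F [ 0.4 -0.5  0.3] t 16.95
side 1618 u [-50.   -7.8] v [-329.  -320.9  -28.   -23. ] z [18.4 43.9]
  end R u [-49.2  -9.2]
  end L u [-49.8 -10.7]
TCP u,v,z -23.7 -335.9 -3.9 F [ 1.1  0.2 -0.1] t 17.0
```

```bash
python3 -m jog '[[[0,0.06,0.02,0,0],[0,0.06,0.02,0,0],[0,0.06,0.02,0,0],[0,0.06,0.01,0,0],[0,0,0,0,0]]]'
python3 -m jog '[[[0,0.05,0,0,0],[0,0,0,0,0]]]'
python3 -m jog '[[[0,0.05,0,0,0],[0,0,0,0,0]]]'
python3 -c "
from meas import *
stick('top');stick('side')"
```

```text
time: 17.62
position: [0.554, -0.1282, -0.0042]
tool_rot: [-2.28, -2.161, 0.0]
ft_force: [-0.7, -2.5, -1.0]
grip_width: 0.007
time: 17.88
position: [0.5541, -0.1273, -0.0041]
tool_rot: [2.281, 2.16, -0.002]
ft_force: [-2.1, -3.1, 0.0]
grip_width: 0.003
time: 18.12
position: [0.554, -0.1273, -0.0041]
tool_rot: [2.281, 2.158, -0.004]
ft_force: [-1.5, -7.4, -0.4]
grip_width: 0.005
top 893 u [-46.4  -8.4] v [-298.6 -292.5  -15.8  -14.4] z [23.  44.2]
  end R u [-45.7  -8.8]
  end L u [-46.5  -8.9]
TCP u,v,z -21.3 -324.9 -4.1 F [-1.8 -7.8 -0.3] t 18.175
side 1567 u [-49.   -6.9] v [-317.  -310.8  -28.2  -20.4] z [18.6 44. ]
  end R u [-48.1  -9.1]
  end L u [-48.6  -7.9]
TCP u,v,z -21.3 -325.0 -4.1 F [-1.5 -7.4 -0.3] t 18.225
```

```bash
python3 -m jog '[[[0,-0.2,-0.03,0,0],[0,-0.5,0,0,0],[0,-0.5,0,0,0],[0,0,0,-0.8,0],[0,0,0,-1,0],[0,0,0,-1,0],[0,-0.9,0,-1,0],[0,-1,0,-1,0],[0,-1,0,0,0],[0,0,0,0,0]]]'
python3 - <<'E'
from meas import *
stick('top');stick('side');blue('side');blue('top')
im,d,K,T=look("side"); c=im[130:270,190:390]; save(cv2.resize(c,None,fx=4,fy=4,interpolation=cv2.INTER_CUBIC),"end.png")
E
```

```text
time: 19.48
position: [0.5429, -0.2945, 0.1879]
tool_rot: [2.289, 2.151, -0.001]
ft_force: [-0.3, 0.7, -0.5]
grip_width: 0.004
top 956 u [-46.3  -8.4] v [-312.8 -309.2  -15.9  -13.9] z [23.5 45.1]
  end R u [-45.   -9.3]
  end L u [-46.3  -8.8]
TCP u,v,z -22.8 -489.1 187.6 F [-0.7  0.1 -0.9] t 19.525
side 1554 u [-48.7  -6.5] v [-321.5 -310.4  -27.8  -20.9] z [18.6 43.9]
  end R u [-47.8  -7.3]
  end L u [-48.8  -8.5]
TCP u,v,z -22.4 -486.9 187.6 F [-1.  -0.  -0.1] t 19.575
side blue 482
  z -44 n 36 u [-55. -13.] v [-12.  12.]
  z -36 n 43 u [-55. -17.] v [-12.  11.]
  z -28 n 41 u [-55. -15.] v [-11.  11.]
  z -20 n 46 u [-55. -16.] v [-11.  11.]
  z -12 n 32 u [-55. -16.] v [-1. 12.]
  z -4 n 53 u [-61.  -8.] v [-11.  12.]
  z 4 n 230 u [-61.   2.] v [-14.  11.]
side dark 28
  z -4 n 9 u [-8. -3.] v [15. 20.]
  z 4 n 17 u [-8.  4.] v [-19.  20.]
top blue 148
  z -4 n 40 u [-55.  -1.] v [-11.   9.]
  z 4 n 106 u [-58.   5.] v [-13.   9.]
top dark 0
```

View pics/end.png

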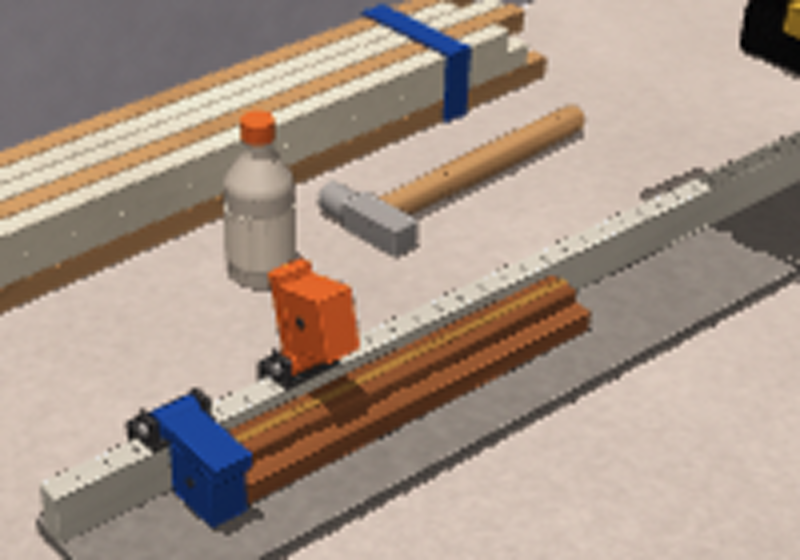

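The stick butts against the blue stop, which is down at (210,460). It lies along the fence, orange stands at (310,320), and the gripper is clear. Handing in.

```bash
python3 -c "
from h import *
print(job.close_job())"
```

```text
the job is handed in; nothing more can be done
None
```

I flipped the blue stop fully down, pushed the moulding left by its right-hand end until it butted against the stop, and handed the job in at about 19.6 s.

**Last checks**
- **Blue stop:** its bar is level and its foot vertical. It took 28 N against its end stop without moving.
- **Butting:** the stick's left end is about 1 mm from the blue stop's face in the top view. The push force rose to 7 N with no further motion. The side view can't confirm the gap because the stop hides that end.
- **Snug and flat:** the back edge of the stick is about 1 mm from the fence at both ends, and the stick lies flat.
- **Other things:** the orange stop still stands. The hammer and glue look unmoved in the pictures, and I never went near the rest.
- **Robot:** the gripper was raised clear of everything before hand-in.

**What disagreed:** the cameras showed the real fingertips 27–30 mm above the reported tool position. Because of this my first sweep passed over the blue arm, and the finger then pressed on its foot with about 71 N at the wrist, under the 120 N limit. I backed off, allowed for the offset, and the second push went as planned.

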